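Turn the pump wheel until its bleed valve stem points straight up

ROBOT

A 7-joint arm with a two-finger parallel gripper is mounted at the origin on the work surface. World frame = base frame: x ahead of the robot, y to its left, z up, the work surface at z = 0. Lengths are in m, angles in rad, forces in N, time in s.
With the tool pointing down it reaches from about 0.35 to 0.9 m from the base axis. Payload 7.2 kg.
Tool frame: the origin (TCP) lies between the finger pads; the fingertips stand 19 mm ahead of it and the grasp point (between the pads) is the TCP; x points along the fingers, z is the direction in which the jaws open and shut, and the axes are right-handed (so a half turn about x gives the same grasp; the last joint's range is limited). The gripper opens to 85 mm and grips with 20 to 120 N. Pads are 22 mm wide; open, the fingers measure 114 mm over their backs; the gripper's body (76 mm by 85 mm) begins 54 mm behind the grasp point. The pads swing forward as they close: fully open they stand 13 mm farther back than shut.
Start: joints at [1.171, 0.411, -0.013, 1.596, 0.006, 1.134, -0.082], TCP at [0.204, -0.591, 0.25] pointing down, gripper open.
Joint ranges: [-2.95, 2.95], [-0.29, 1.99], [-1.47, 1.44], [0.14, 2.54], [-1.03, 4.17], [0.13, 1.85], [-2.86, 2.86]. Speed limits (rad/s): [2.39, 2.39, 3.01, 3.01, 3.14, 3.14, 3.14].

INTERFACE

Orientations are given as a rotation vector (axis times angle).
In Python, from bench import env gives the robot as it stands.
- The arm moves only by the tool servo_tool, never from a script. Its argument "moves" is a list of rows, each an object with "jaw": the finger opening in cm, from 0 to 8.54; "delta_pos": the shift along the world's x, y, z in cm, a list of three; "angular": the turn, a rotation vector about the world's x, y, z in rad, a list of three. In form: [{"jaw": jaw, "delta_pos": [dx, dy, dz], "angular": [wx, wy, wz]}, ...]. A call has 1 to 5 rows; each row shifts and turns the commanded pose from where the row before left it; what a row does not reach is not made up. A row lasts 1/8 s, in which the tool goes at most 62.5 mm and 10.7 degrees, less where a joint would pass 70% of its speed; a pose out of reach is approached as far as the arm can. A call is refused whole if a number of a shift passes 6.25 or a number of a turn 0.188, either way. A call with a gripper value outside its range is refused whole. The fingers move at their own pace and stop on an object; "squeeze" is the grip in N (left out, the last holds). Time passes only in rows, so rows that do not move let the fingers close. It gives the time, the measured TCP pose, the force and the opening at its end, in the units of the state.
- env.get_state(): the state, without advancing time (a new reading comes with each control period).
- env.read_camera(name): name is "scene" or "side" or "wrist"; returns a dict with "image" (384x512x3 uint8, red, green, blue), "depth" (384x512 float32, m along the optical axis (not along the pixel's ray), 0 where there is no reading), "camera_matrix" (3x3 intrinsics, pixels), "distortion" ([k1, k2, p1, p2, k3] as OpenCV has them; the pictures are not rectified), "R" (3x3) and "t" (3): a world point X has camera coordinates R X + t; the wrist camera has in their place "T_tool_cam" (4x4, takes a point from camera to tool coordinates, whose origin is the TCP and whose axes are the tool frame's). Camera axes: x right, y down, z forward; pixel columns grow to the right and rows downward; lengths in m; the calibration is good to about 2 mm. A picture is of the moment at which its call begins: read the wrist's pose just before it.
- env.sign_off(): hands the job in, once; it reports no verdict.
The state is a dict: "time": time; "joint_pos": joint angles; "qd": joint speeds; "effort": joint torques, N m; "eef_pos": TCP position; "tool_rot": TCP orientation; "wrist_force": force on the tool from outside, world axes, zero at the start; "torque": the same for the moment, N m; "width": opening from 0.0 (shut) to 1.0 (fully open).
Only numpy, scipy, OpenCV 4.12 (cv2) and the standard library are available. Lean on these libraries where they do the work, as an engineer would, in place of code of your own. Each camera call takes 0.05 s, during which the arm holds its last target. There are 200 camera calls.

TASK

The pressure pump has to be vented before the next calibration: push its wheel round by the bare spokes, one after another, until the short red-capped bleed valve stem on the hub points straight up, and leave it standing so. Push only on the spokes, never on the little stem itself. Do not shift or tip the pump, and leave the other things on the bench where they are.

Things in the scene. Friction and masses are not known exactly. Their poses are not given: they have to be found in the camera images.
- pump: Hand pressure pump standing loose on the bench, about 7 kg. Grey base plate 260 x 180 mm, 26 mm high (local x -195 to +65 mm). Origin on the bench directly below the wheel's centre; local z up, local x along the wheel's axle, pointing away from the robot within 20 degrees, local y to the left seen from the robot.
- pillar_top (a point): Centre of the top of the pump's blue pillar, 201 mm high, which carries the wheel: local x -150 to -50 mm, local y +-37.5 mm, on the robot's side of the wheel. Two small ports, 80 mm high, stand on the base plate before it at local x -165, y +-50 mm.
- wheel (a joint): Angle (rad) of the upright four-spoked wheel on the pump's level axle. 0 or 2 pi: the bleed stem points straight up; it grows clockwise seen from the robot (pi/2: stem to the pump's local -y, pi: down). It turns both ways, over a full turn, and stays where it is left: dry friction of about 0.3 N m (2 to 3 N at a spoke's end), no spring, no detent.
- hub (a point): Wheel's centre, on the axle in the plane of the spokes (pump's local x = 0), 175 mm above the bench. The steel hub is a disc 60 mm across and 30 mm thick. There is no rim.
- spoke_end (a point): Centre of the black ball, 24 mm across, on the end of one of the four spokes, 128 mm from the axle (the ball reaches 140 mm). This spoke lies 45 degrees clockwise of the stem seen from the robot, the others at 135, 225 and 315 degrees: two lean 45 degrees either side of the stem. The spokes are round steel bars 12 mm thick.
- bleed_stem: Short brass bleed valve stem, 12 mm thick with a red cap 17 mm across, that sticks out of the wheel's hub and turns with the wheel; origin at its root, 27 mm from the axle; local z points along it, outwards. Its end lies 72 mm from the axle, far short of the spokes' ends. Delicate: not to be pushed.
- stem_tip (a point): Outer end of the bleed stem, 72 mm from the axle.
- gauge: Loose steel dial gauge lying on its back, 86 mm across, 30 mm high, white face, brass connector 35 mm long to its local -x; origin under the case. Bystander.
- adapter: Loose brass adapter standing upright, 26 mm across, 42 mm high; origin under its centre. Bystander.
- jar: Loose closed jar with blue cap, 56 mm across, 75 mm high; origin under its centre. Bystander.
- spanner: Loose steel spanner 160 mm long lying along its local x. Bystander.
- sensor: Loose temperature sensor lying along its local x: black handle 70 mm long, 18 mm thick, and a steel rod 110 mm long; origin where they meet, on the bench. Bystander.
- mug: Loose blue mug, 80 mm across, 90 mm high; origin under its centre. Bystander.

How it is judged:
At the end, for the whole second after the job is handed in: The bleed stem points straight up within 0.1 rad (about 6 degrees) and the wheel is at rest; the pump stands upright within 20 mm of where it was, and so does every bystander (angle between bleed_stem's own z axis and vertical below 0.1 rad and velocity of joint wheel between -0.03 and 0.03 rad/s and distance of each of pump, gauge, adapter, jar, spanner, sensor, mug from where it was at the start of the episode below 0.02 m and angle between pump's own z axis and vertical below 0.05 rad); the robot touches nothing.
It fails at once if the bleed stem was pushed (over 2 N) (contact force between any of the fingers, the arm and bleed_stem above 2 N).
It fails at once if the pump was shifted more than 20 mm, lifted or tipped (distance of pump from where it was at the start of the episode above 0.02 m or angle between pump's own z axis and vertical above 0.1 rad).
It fails at once if another thing on the bench was moved more than 20 mm, or lifted (distance of any of gauge, adapter, jar, spanner, sensor, mug from where it was at the start of the episode above 0.02 m).
It also fails if it takes over 51 s, if anything falls off the work surface, if the arm or the gripper's body presses on something with over 40 N, if the wrist force passes 120 N, or if a joint passes its speed limit or range.

## Working session

There is one attempt and no reset: what is moved stays moved. The work goes in short steps, Python scripts to look and compute and a tool call to move; the robot and the scene stay as the last step left them, time stands still between calls to the robot, and variables do not carry over. Pictures are saved under pics/ and viewed, about 8 in all and at most 12, crops included, and the job is handed in when it is done.

Besides the shell and the picture viewer there is one more tool, called after "Call:" by a JSON object that holds its "fn" and its "kwargs". servo_tool: Moves the arm, as the interface text tells. Its arguments: {"type":"object","properties":{"moves":{"type":"array"},"squeeze":{"type":"number"}},"required":["moves"]}

```bash
mkdir -p pics
cat > h.py <<'E'
import numpy as np,cv2
from bench import env
from scipy.spatial.transform import Rotation as Ro
def snap(n):
    d=env.read_camera(n); np.savez('/tmp/%s.npz'%n,**{k:np.array(v) for k,v in d.items()}); return d
def save(img,f): cv2.imwrite('pics/'+f,cv2.cvtColor(img,cv2.COLOR_RGB2BGR))
def world(d,u,v,z=None):
    p=cv2.undistortPoints(np.array([[[u,v]]],float),np.array(d['camera_matrix']),np.array(d['distortion']))[0,0]
    z=z or float(np.median([q for q in d['depth'][int(v)-1:int(v)+2,int(u)-1:int(u)+2].ravel() if q>0] or [0]))
    c=np.array([p[0]*z,p[1]*z,z]); return np.array(d['R']).T@(c-np.array(d['t']))
E
python3 - <<'E'
from h import *
a=snap('scene');b=snap('side')
save(a['image'],'scene.png');save(b['image'],'side.png')
s=env.get_state();print(s)
for d in(a,b):print((-np.array(d['R']).T@d['t']).round(3),np.array(d['R'])[2].round(2))
E
```

```text
{'time': 0.1, 'joint_pos': array([ 1.17081821,  0.41182464, -0.01275649,  1.59692152,  0.00558991,
        1.13425879, -0.08217958]), 'qd': array([ 0.00020013, -0.00090153,  0.00067765, -0.00190713, -0.00039346,
       -0.00048294, -0.00049573]), 'effort': array([ 3.36555175e-03, -6.01828694e+01,  6.84762094e-01, -3.00084794e+01,
        1.40983332e-02,  6.54356976e-03,  6.70856957e-05]), 'eef_pos': array([ 0.20344782, -0.5905512 ,  0.24954983]), 'tool_rot': array([ 0.96212973,  1.34930691, -0.96090106]), 'wrist_force': array([-0.04273753, -0.06873163, -0.93602236]), 'torque': array([-0.00533165, -0.0114182 ,  0.00841453]), 'width': 0.9988609438748224}
[1.329 0.434 0.99 ] [-0.62 -0.36 -0.7 ]
[ 0.208 -0.637  0.944] [ 0.36  0.61 -0.7 ]
```

View pics/scene.png

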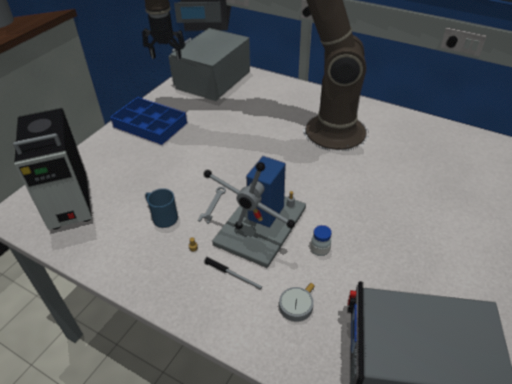

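View pics/side.png

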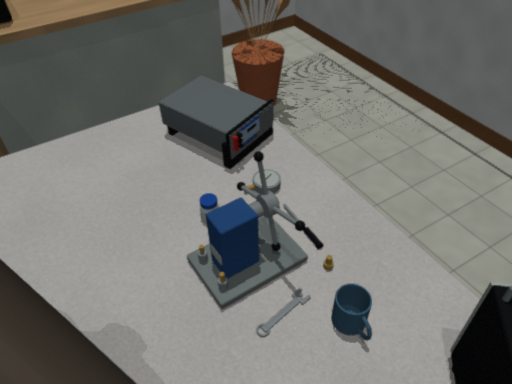

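The scene view shows the hub near (247,201), balls near (207,174), (261,167), (291,224), with the red cap around (259,215), so the stem points down. The side view shows balls at (259,156), (241,186), (300,225), (276,247).

Run:
```python
from h import *
a=np.load('/tmp/scene.npz');b=np.load('/tmp/side.npz')
A=cv2.resize(a['image'][145:275,180:340],None,fx=4.6,fy=4.6,interpolation=cv2.INTER_CUBIC)
save(A,'c1.png')
B=cv2.resize(b['image'][140:300,180:340],None,fx=3.7,fy=3.7,interpolation=cv2.INTER_CUBIC)
save(B,'c2.png')
print('balls',[world(a,*p).round(3) for p in[(207,174),(261,167),(291,224)]])
print('balls side',[world(b,*p).round(3) for p in[(259,156),(241,186),(300,225),(276,247)]])
print('hub',world(a,247,201).round(3))
```

```text
balls [array([ 0.633, -0.124,  0.219]), array([0.625, 0.034, 0.302]), array([0.625, 0.12 , 0.146])]
balls side [array([0.615, 0.018, 0.304]), array([0.612, 0.105, 0.145]), array([ 0.618, -0.138,  0.22 ]), array([ 0.615, -0.054,  0.058])]
hub [0.641 0.001 0.186]
```

View pics/c1.png

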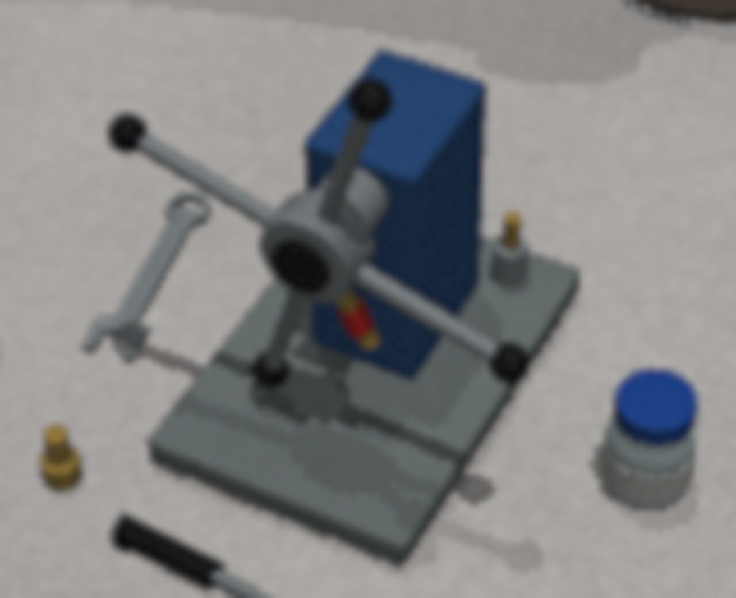

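View pics/c2.png

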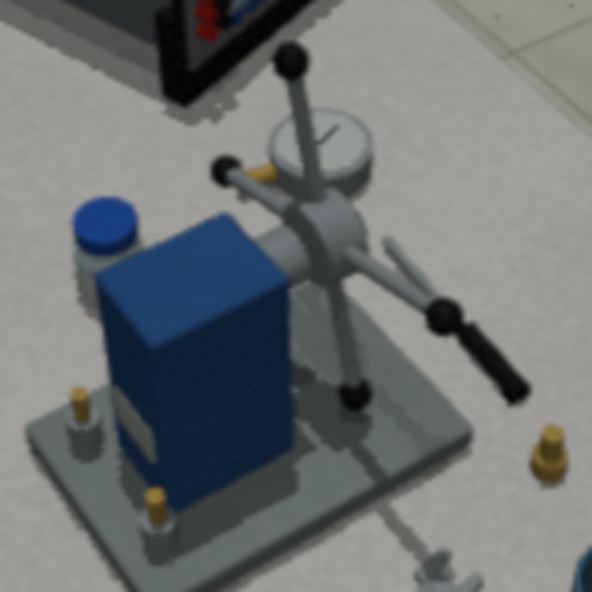

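Run:
```python
from h import *
R=Ro.from_rotvec(env.get_state()['tool_rot']).as_matrix();print(R.round(3))
P=np.array([[.625,-.131,.214],[.620,.026,.294],[.6185,.112,.139],[.619,-.045,.052]])
h=P.mean(0);print(h,np.linalg.norm(P-h,axis=1).round(3),np.degrees(np.arctan2(-(P-h)[:,1],P[:,2]-.175)).round(1))
```

```text
[[-0.001  0.945  0.326]
 [ 0.001  0.326 -0.945]
 [-1.    -0.    -0.001]]
[ 0.620625 -0.0095    0.17475 ] [0.128 0.124 0.127 0.128] [  72.2  -16.6 -106.5  163.9]
```

Call:
{"fn": "servo_tool", "kwargs": {"moves": [{"jaw":0,"delta_pos":[1,1,6],"angular":[0,0,0]},{"jaw":0,"delta_pos":[2,2,6],"angular":[0,0,0]},{"jaw":0,"delta_pos":[4,4,2],"angular":[0,0,0]},{"jaw":0,"delta_pos":[4,4.5,1],"angular":[0,0,0]},{"jaw":0,"delta_pos":[4,4.5,0],"angular":[0,0,0]}]}}

```text
time: 0.72
eef_pos: [0.3536, -0.4307, 0.3976]
tool_rot: [0.961, 1.347, -0.962]
wrist_force: [1.8, 0.2, 0.1]
width: 0.003
```

Call:
{"fn": "servo_tool", "kwargs": {"moves": [{"jaw":0,"delta_pos":[3,5.5,0],"angular":[0,0,-0.07]},{"jaw":0,"delta_pos":[3,5.5,0],"angular":[0,0,-0.07]},{"jaw":0,"delta_pos":[3,5.5,0],"angular":[0,0,-0.07]},{"jaw":0,"delta_pos":[3,5.5,0],"angular":[0,0,-0.07]},{"jaw":0,"delta_pos":[3,5.5,0],"angular":[0,0,-0.05]}]}}

```text
time: 1.35
eef_pos: [0.5025, -0.1559, 0.3967]
tool_rot: [1.209, 1.209, -1.21]
wrist_force: [0.7, -0.2, -0.7]
width: -0.002
```

Call:
{"fn": "servo_tool", "kwargs": {"moves": [{"jaw":0,"delta_pos":[3,5.5,0],"angular":[0,0,0]},{"jaw":0,"delta_pos":[3,5.5,0],"angular":[0,0,0]},{"jaw":0,"delta_pos":[3,5.5,0],"angular":[0,0,0]},{"jaw":0,"delta_pos":[2.5,5.0,0],"angular":[0,0,0]},{"jaw":0,"delta_pos":[0,1,0],"angular":[0,0,0]}]}}

```text
time: 1.98
eef_pos: [0.6171, 0.0717, 0.3953]
tool_rot: [1.204, 1.216, -1.204]
wrist_force: [0.4, -1.2, -0.4]
width: -0.003
```

Call:
{"fn": "servo_tool", "kwargs": {"moves": [{"jaw":0,"delta_pos":[0.4,0.5,-3],"angular":[0,0,0]},{"jaw":0,"delta_pos":[0,0,-3],"angular":[0,0,0]},{"jaw":0,"delta_pos":[0,0,-3],"angular":[0,0,0]},{"jaw":0,"delta_pos":[0,0,-2],"angular":[0,0,0]},{"jaw":0,"delta_pos":[0,0,0],"angular":[0,0,0]}]}}

```text
time: 2.6
eef_pos: [0.6198, 0.0706, 0.2851]
tool_rot: [1.206, 1.211, -1.212]
wrist_force: [-0.0, 0.6, 0.7]
width: -0.001
```

Run:
```python
from h import *
a=snap('scene');b=snap('side')
f=lambda d,y,x:cv2.resize(d['image'][y:y+160,x:x+140],(400,457),interpolation=cv2.INTER_CUBIC)
save(np.hstack([f(a,120,190),f(b,120,190)]),'c3.png')
```

```text
(no output)
```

View pics/c3.png

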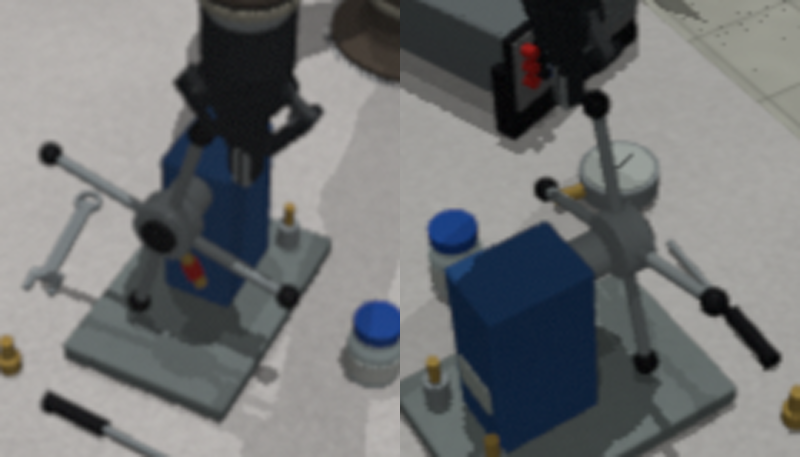

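Call:
{"fn": "servo_tool", "kwargs": {"moves": [{"jaw":0,"delta_pos":[0,-2,0.5],"angular":[0,0,0]},{"jaw":0,"delta_pos":[0,-2,0.5],"angular":[0,0,0]},{"jaw":0,"delta_pos":[0,-2,0.4],"angular":[0,0,0]},{"jaw":0,"delta_pos":[0,-1.8,-0.2],"angular":[0,0,0]},{"jaw":0,"delta_pos":[0,-1.8,-0.2],"angular":[0,0,0]}]}}

```text
time: 3.32
eef_pos: [0.6209, -0.0255, 0.2967]
tool_rot: [1.208, 1.21, -1.208]
wrist_force: [1.5, 3.6, -1.1]
width: 0.002
```

Call:
{"fn": "servo_tool", "kwargs": {"moves": [{"jaw":0,"delta_pos":[0,-1.3,-0.6],"angular":[0,0,0]},{"jaw":0,"delta_pos":[0,-1.2,-0.6],"angular":[0,0,0]},{"jaw":0,"delta_pos":[0,-1.1,-0.8],"angular":[0,0,0]},{"jaw":0,"delta_pos":[0,-1.0,-0.9],"angular":[0,0,0]},{"jaw":0,"delta_pos":[0,0,0],"angular":[0,0,0]}]}}

```text
time: 3.95
eef_pos: [0.6202, -0.0715, 0.2664]
tool_rot: [1.207, 1.211, -1.211]
wrist_force: [0.1, -0.2, 0.4]
width: -0.0
```

Call:
{"fn": "servo_tool", "kwargs": {"moves": [{"jaw":0,"delta_pos":[0,-0.8,-1.0],"angular":[0,0,0]},{"jaw":0,"delta_pos":[0,-0.8,-1.0],"angular":[0,0,0]},{"jaw":0,"delta_pos":[0,-0.5,-1.1],"angular":[0,0,0]},{"jaw":0,"delta_pos":[0,0,0],"angular":[0,0,0]}]}}

```text
time: 4.45
eef_pos: [0.62, -0.0921, 0.2352]
tool_rot: [1.207, 1.211, -1.211]
wrist_force: [-0.1, 0.3, 0.5]
width: 0.005
```

Run:
```python
from h import *
a=snap('scene');b=snap('side')
f=lambda d,y,x:cv2.resize(d['image'][y:y+160,x:x+140],(400,457),interpolation=cv2.INTER_CUBIC)
save(np.hstack([f(a,120,190),f(b,120,190)]),'c4.png')
```

```text
(no output)
```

View pics/c4.png

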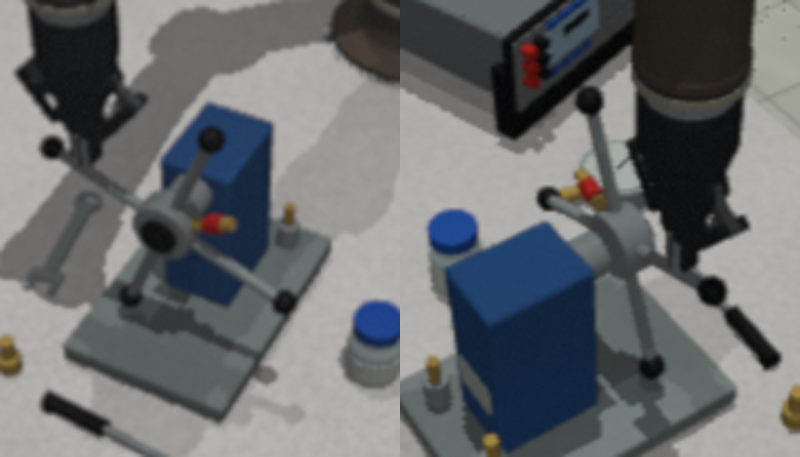

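The first spoke now stands about 70° clockwise of up, and the stem at about -64°. Next I lift over and push the following spoke.

Call:
{"fn": "servo_tool", "kwargs": {"moves": [{"jaw":0,"delta_pos":[0,0,4],"angular":[0,0,0]},{"jaw":0,"delta_pos":[0,0,6],"angular":[0,0,0]},{"jaw":0,"delta_pos":[0,0,6],"angular":[0,0,0]},{"jaw":0,"delta_pos":[0,5.5,0.5],"angular":[0,0,0]},{"jaw":0,"delta_pos":[0,5.5,0],"angular":[0,0,0]}]}}

```text
time: 5.18
eef_pos: [0.6208, 0.0197, 0.4032]
tool_rot: [1.21, 1.208, -1.208]
wrist_force: [0.6, -0.3, -0.4]
width: 0.001
```

Call:
{"fn": "servo_tool", "kwargs": {"moves": [{"jaw":0,"delta_pos":[0,5.5,0],"angular":[0,0,0]},{"jaw":0,"delta_pos":[0,0,-5],"angular":[0,0,0]},{"jaw":0,"delta_pos":[0,0,-5],"angular":[0,0,0]},{"jaw":0,"delta_pos":[0,0,-1.5],"angular":[0,0,0]},{"jaw":0,"delta_pos":[0,0,0],"angular":[0,0,0]}]}}

```text
time: 5.8
eef_pos: [0.6208, 0.0737, 0.2869]
tool_rot: [1.207, 1.211, -1.209]
wrist_force: [0.4, 0.1, 0.8]
width: -0.002
```

Call:
{"fn": "servo_tool", "kwargs": {"moves": [{"jaw":0,"delta_pos":[0,-2.2,0.4],"angular":[0,0,0]},{"jaw":0,"delta_pos":[0,-2.1,0.4],"angular":[0,0,0]},{"jaw":0,"delta_pos":[0,-2,0.4],"angular":[0,0,0]},{"jaw":0,"delta_pos":[0,-1.8,-0.2],"angular":[0,0,0]},{"jaw":0,"delta_pos":[0,-1.8,-0.2],"angular":[0,0,0]}]}}

```text
time: 6.42
eef_pos: [0.6208, -0.0264, 0.2947]
tool_rot: [1.208, 1.21, -1.208]
wrist_force: [1.3, 3.6, -2.5]
width: -0.002
```

Call:
{"fn": "servo_tool", "kwargs": {"moves": [{"jaw":0,"delta_pos":[0,-1.0,-0.5],"angular":[0,0,0]},{"jaw":0,"delta_pos":[0,-1.0,-0.5],"angular":[0,0,0]},{"jaw":0,"delta_pos":[0,-1.0,-0.5],"angular":[0,0,0]},{"jaw":0,"delta_pos":[0,0,0],"angular":[0,0,0]}]}}

```text
time: 6.92
eef_pos: [0.6204, -0.0563, 0.2789]
tool_rot: [1.207, 1.21, -1.21]
wrist_force: [-0.5, -0.3, -0.2]
width: 0.0
```

Run:
```python
from h import *
a=snap('scene');b=snap('side')
f=lambda d,y,x:cv2.resize(d['image'][y:y+160,x:x+140],(400,457),interpolation=cv2.INTER_CUBIC)
save(np.hstack([f(a,120,190),f(b,120,190)]),'c5.png')
```

```text
(no output)
```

View pics/c5.png

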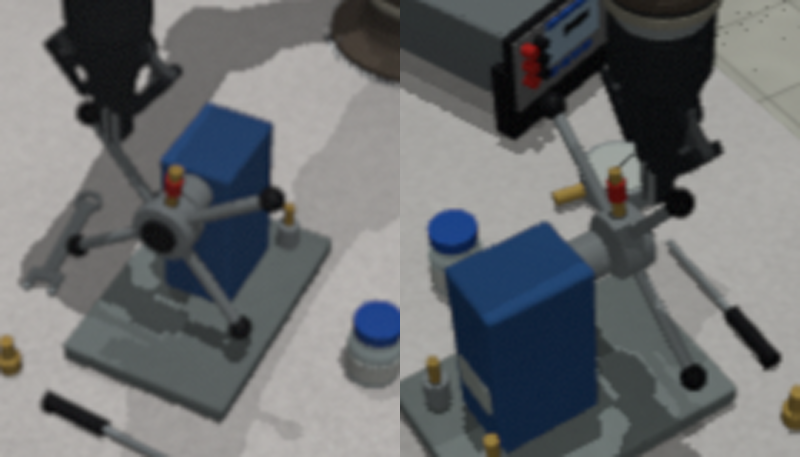

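```bash
cat >> h.py <<'E'
H=np.array([.621,-.0095,.175]);N=np.array([1,.03,0])
def ang(d,u,v):
    o=-d['R'].T@d['t'];r=world(d,u,v,1.0)-o;q=o+r*(N@(H-o))/(N@r)-H
    return q.round(3),round(np.degrees(np.arctan2(-q[1],q[2])),1),round(np.hypot(q[1],q[2]),3)
E
python3 - <<'E'
from h import *
a=np.load('/tmp/scene.npz');b=np.load('/tmp/side.npz')
for p in[(284.9,189.7),(273.7,234.5),(216.6,205.8),(221.2,159.6)]:print(*ang(a,*p))
for p in[(243.6,155.7),(288,191),(292.6,252)]:print(*ang(b,*p))
E
```

```text
[-0.003  0.105  0.074] -54.8 0.129
[-0.002  0.077 -0.105] -143.8 0.13
[ 0.003 -0.102 -0.076] 126.7 0.127
[ 0.002 -0.072  0.103] 35.0 0.125
[-0.003  0.103  0.076] -53.6 0.129
[ 0.002 -0.074  0.098] 36.8 0.123
[ 0.003 -0.101 -0.082] 129.0 0.131
```

The stem is about 8.7° short of upright, so I push the last bit a little short and measure again.

Call:
{"fn": "servo_tool", "kwargs": {"moves": [{"jaw":0,"delta_pos":[0,-0.5,-0.4],"angular":[0,0,0]},{"jaw":0,"delta_pos":[0,-0.6,-0.5],"angular":[0,0,0]},{"jaw":0,"delta_pos":[0,0,0],"angular":[0,0,0]}]}}

```text
time: 7.4
eef_pos: [0.6209, -0.0669, 0.2704]
tool_rot: [1.208, 1.209, -1.209]
wrist_force: [-0.2, 1.0, 1.5]
width: -0.003
```

Run:
```python
from h import *
a=snap('scene');b=snap('side')
f=lambda d,y,x:cv2.resize(d['image'][y:y+160,x:x+140],(400,457),interpolation=cv2.INTER_CUBIC)
save(np.hstack([f(a,120,190),f(b,120,190)]),'c6.png')
```

```text
(no output)
```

View pics/c6.png

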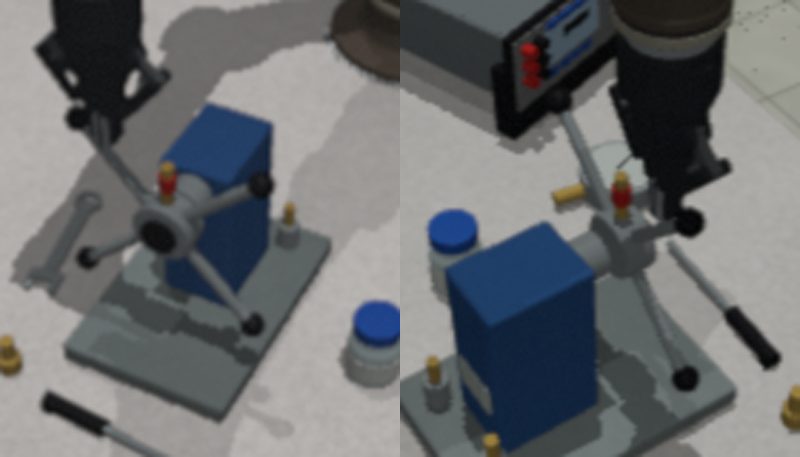

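The balls now sit in the crop at (261,185), (252,325), (88,257), (78,118) in the scene half, and (560,101), (690,222), (685,378) in the side half.

Run:
```python
from h import *
a=np.load('/tmp/scene.npz');b=np.load('/tmp/side.npz')
for p,o in[((261,185),-45),((252,325),-135),((88,257),135),((78,118),45)]:r=ang(a,190+p[0]/2.857,120+p[1]/2.857);print(r[2],r[1]-o)
for p,o in[((160,101),-45),((290,222),45),((285,378),135)]:r=ang(b,190+p[0]/2.857,120+p[1]/2.857);print(r[2],r[1]-o)
```

```text
0.129 -2.8999999999999986
0.131 -1.5
0.124 -0.8000000000000114
0.125 -2.700000000000003
0.125 -2.3999999999999986
0.124 -0.7000000000000028
0.131 1.0999999999999943
```

Call:
{"fn": "servo_tool", "kwargs": {"moves": [{"jaw":0,"delta_pos":[0,-0.2,-0.2],"angular":[0,0,0]},{"jaw":0,"delta_pos":[0,0,0],"angular":[0,0,0]},{"jaw":0,"delta_pos":[0,0.5,0.6],"angular":[0,0,0]},{"jaw":0,"delta_pos":[0,0.2,2],"angular":[0,0,0]},{"jaw":0,"delta_pos":[0,0,5],"angular":[0,0,0]}]}}

```text
time: 8.12
eef_pos: [0.6197, -0.0608, 0.3434]
tool_rot: [1.205, 1.214, -1.211]
wrist_force: [0.0, -0.6, -0.1]
width: 0.005
```

Call:
{"fn": "servo_tool", "kwargs": {"moves": [{"jaw":0,"delta_pos":[0,0,6],"angular":[0,0,0]},{"jaw":0,"delta_pos":[-2,-5,3],"angular":[0,0,0]},{"jaw":0,"delta_pos":[-2,-6,0],"angular":[0,0,0]},{"jaw":0,"delta_pos":[-2,-6,0],"angular":[0,0,0]},{"jaw":0,"delta_pos":[-2,-5,0],"angular":[0,0,0]}]}}

```text
time: 8.75
eef_pos: [0.5402, -0.2819, 0.4352]
tool_rot: [1.208, 1.209, -1.209]
wrist_force: [0.9, 0.2, -0.3]
width: -0.002
```

Run:
```python
from h import *
a=snap('scene');b=snap('side')
f=lambda d,y,x:cv2.resize(d['image'][y:y+160,x:x+140],(400,457),interpolation=cv2.INTER_CUBIC)
save(np.hstack([f(a,120,190),f(b,120,190)]),'c7.png')
```

```text
(no output)
```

View pics/c7.png

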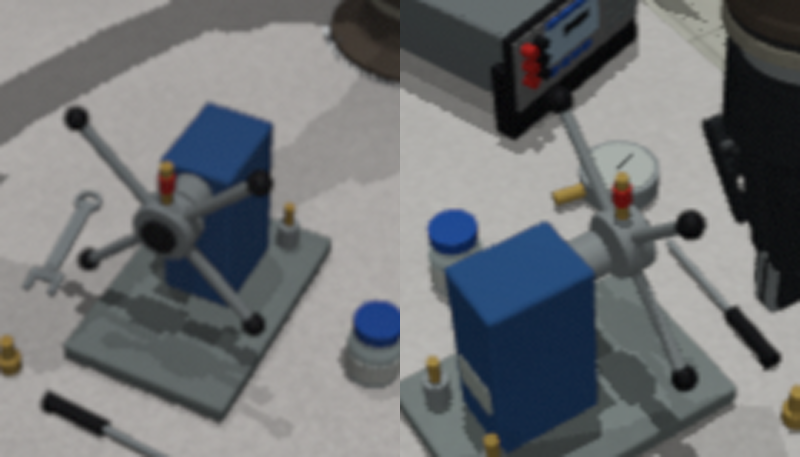

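The wheel is clear of the arm. Balls sit at (260,183), (253,324), (89,260), (76,118) in the scene half, and (561,100), (690,225), (684,378) in the side half. The stem tips are at (167,167) and (622,177).

Run:
```python
from h import *
a=np.load('/tmp/scene.npz');b=np.load('/tmp/side.npz')
for p,o in[((260,183),-45),((253,324),-135),((89,260),135),((76,118),45),((167,167),0)]:r=ang(a,190+p[0]/2.857,120+p[1]/2.857);print(r[2],r[1]-o)
for p,o in[((161,100),-45),((290,225),45),((284,378),135),((222,177),0)]:r=ang(b,190+p[0]/2.857,120+p[1]/2.857);print(r[2],r[1]-o)
print(env.get_state()['qd'].round(3))
```

```text
0.129 -2.0
0.13 -0.5999999999999943
0.126 0.6999999999999886
0.126 -1.7999999999999972
0.07 -4.0
0.126 -1.1000000000000014
0.122 0.29999999999999716
0.131 1.9000000000000057
0.067 -1.8
[-0.059 -0.002 -0.081  0.008 -0.035 -0.004 -0.069]
```

Call:
{"fn": "servo_tool", "kwargs": {"moves": [{"jaw":0,"delta_pos":[0,0,0],"angular":[0,0,0]},{"jaw":0,"delta_pos":[0,0,0],"angular":[0,0,0]}]}}

```text
time: 9.1
eef_pos: [0.5421, -0.2779, 0.435]
tool_rot: [1.207, 1.211, -1.205]
wrist_force: [-0.0, 0.2, 0.1]
width: -0.001
```

```bash
python3 -c "
from bench import env
print(env.sign_off())"
```

```text
the job is handed in; nothing more can be done
None
```

I turned the wheel about 150° clockwise by pushing two spokes in turn from above with shut fingers. The bleed stem now stands about upright. I then drew the arm clear and handed the job in at about 9 s.

- **Stem angle:** The seven ball readings, from both cameras, average about -0.4° (spread -2.0° to +1.9°). The two readings of the stem tip itself disagree somewhat, at -1.8° and -4.0°. All are inside the 6° limit. I trusted the balls more, since the tip's shorter radius magnifies any error in the hub position.
- **Pump and other things:** The pump and the bystanders in the close-up crops look unmoved. I judged this by eye and did not measure it. The mug was not in the later crops, but the arm never went near it.
- **Forces:** The wrist force readings stayed below 5 N. I steered clear of the stem throughout, though the contact force on it can't be read directly.
- **Verdict:** The sign-off returned none, as expected.

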